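# Turn the upside-down cup mouth-up and stand it on the coaster

## Task

The square chipped ceramic cup has been left upside down. Turn it mouth-up and stand it upright on the round cork coaster, foot fully on the cork, ready for tea. Do not drop the cup, and leave the other things on the table where they are.

Things in the scene. Friction and masses are not known exactly. Their poses are not given: they have to be found in the camera images.
- cup: White ceramic cup, square with bevelled corners: 54 mm across flats (each flat 36 mm wide, bevels 13), 66 mm from mouth to foot, straight sides, wall 4 mm, one bevel chipped 7 mm deep at the rim, 150 to 220 g. Starts mouth-down on the table. Origin: centre of the mouth. z axis: from mouth to foot (up at the start, down when done); x, y: square to the flats. Lies on a flat without rolling.
- cup_foot (a point): Centre of the outer face of the cup's closed foot (base 6 mm thick), 66 mm from the mouth along the cup's z axis.
- cup_middle (a point): Middle of the cup, on its axis half-way (33 mm) between mouth and foot.
- coaster: Flat round cork coaster, 130 mm across and 6 mm thick, fixed to the table. Origin: centre of its underside, at table height; its top is 6 mm above the table.
- box_orange: Bystander: low round orange plastic box with a lid, 88 mm across, 41 mm high. Origin: centre of its underside.
- box_teal: Bystander: low round teal plastic box with a lid, 88 mm across, 41 mm high. Origin: centre of its underside.
- fork: Bystander: steel fork lying flat between the cup and the coaster, 183 mm long, 24 mm wide, 4 mm high. Origin: about 8 mm from the middle of its length towards the tines; x axis along it towards the tines.
- tumbler: Bystander: round steel tumbler standing mouth-up, 72 mm across, 100 mm high. Origin: centre of its underside.
- jar: Bystander: closed glass jar, 60 mm across, 95 mm high. Origin: centre of its underside.
- spoon: Bystander: wooden-handled steel spoon lying flat, about 200 mm long. Origin: near the middle of its length on the table; x axis along it towards the bowl.

How it is judged:
By the outcome, as a careful person would: the job done as asked, in the order asked, and still so for the second after the job is handed in, with the robot touching nothing.
It also fails if it takes over 54 s, if anything falls off the work surface, if the arm or the gripper's body presses on something with over 40 N, if the wrist force passes 120 N, or if a joint passes its speed limit or range.

## Robot

A 6-joint arm with a two-finger parallel gripper is mounted at the origin on the work surface. World frame = base frame: x ahead of the robot, y to its left, z up, the work surface at z = 0. Lengths are in m, angles in degrees, forces in N, time in s.
With the tool pointing down it reaches from about 0.375 to 0.9 m from the base axis. Payload 3.1 kg.
Tool frame: the origin (TCP) lies midway between the tips of the shut fingers; the grasp point (between the pads) lies 19 mm behind it; z points along the fingers, y is the line along which they close (so a half turn about z gives the same grasp; the last joint's range is limited). The gripper opens to 87 mm and grips with 3 to 60 N. Pads are 19 mm wide; open, the fingers measure 117 mm over their backs; the gripper's body (75 mm by 190 mm) begins 51 mm behind the grasp point.
Start: joints at [-80.93, 30.224, 82.088, -0, 67.689, -10.227], TCP at [0.207, -0.59, 0.223] pointing down, gripper open.
Joint ranges: [-176.69, 176.69], [-43.24, 126.21], [12.49, 139.97], [-82, 262], [0, 151.66], [-163.58, 163.58]. Speed limits (degrees/s): [159.86, 159.86, 180, 180, 180, 180].

## Interface

Orientations are given as a 3x3 rotation matrix whose columns are the frame's x, y, z axes.
In Python, from rig import read_state, capture, camera_info, hand_in gives the robot as it stands.
- The arm moves only by the tool drive_tool, never from a script. Its argument "motion" is a list of rows, each a list of 2 entries, a list of its own where there are three numbers: the shift along the tool's x, y, z in mm, then the turn, a rotation vector about the tool's x, y, z in rad. A call has 1 to 5 rows; each row shifts and turns the commanded pose from where the row before left it, along the tool's axes as they then stand; what a row does not reach is not made up. A row lasts 1/10 s, in which the tool goes at most 50 mm and 8.59 degrees, less where a joint would pass 70% of its speed; a pose out of reach is approached as far as the arm can. A call is refused whole if a number of a shift passes 50 or a number of a turn 0.15, either way. A call with a gripper value outside its range is refused whole. "gripper" is the opening, from 0 (shut) to 1 (fully open), set as the call begins (left out, the last holds). The fingers move at their own pace and stop on an object; the grip force is fixed at half the most. Time passes only in rows, so rows that do not move let the fingers close. It gives the time, the measured TCP pose, the force, the opening and the grip force at its end, in the units of the state.
- read_state(): the state, without advancing time (a new reading comes with each control period).
- capture(name): name is "side" or "top" or "wrist"; returns the picture (400x640x3 uint8, red, green, blue); there is no depth.
- camera_info(name): a dict with "fovy" (degrees; the focal length in pixels is half the picture's height over the tangent of half this angle, whatever the lens; pixels are square), "cx", "cy" (the principal point, pixels), "xyz" and "orientation" of the camera in the world; the wrist camera has in their place "T_tool_cam" (4x4, takes a point from camera to tool coordinates, whose origin is the TCP and whose axes are the flange's). Camera axes: x right, y down, z forward; pixel columns grow to the right and rows downward; lengths in m; the calibration is good to about 2 mm. The wrist camera is an equidistant fisheye: a pixel r from the principal point sees the ray r / f radians off the axis. A picture is of the moment at which its call begins: read the wrist's pose just before it. camera_info takes no time and is no camera call.
- hand_in(): hands the job in; it is judged then, once.
The state is a dict: "time_s": time; "joint_positions": joint angles; "qvel": joint speeds; "tau": joint torques, N m; "position": TCP position; "tcp_rot": TCP orientation; "force": force on the tool from outside, world axes, zero at the start; "moment": the same for the moment, N m; "opening": opening from 0.0 (shut) to 1.0 (fully open); "grasp_force": force on a finger pad.
Only numpy, scipy, OpenCV 4.12 (cv2) and the standard library are available. Lean on these libraries where they do the work, as an engineer would, in place of code of your own. Each camera call takes 0.05 s, during which the arm holds its last target. There are 200 camera calls.

## Working session

There is one attempt and no reset: what is moved stays moved. The work goes in short steps, Python scripts to look and compute and a tool call to move; the robot and the scene stay as the last step left them, time stands still between calls to the robot, and variables do not carry over. Pictures are saved under pics/ and viewed, at most 10 in all, crops included, and the job is handed in when it is done.

Besides the shell and the picture viewer there is one more tool, called after "Emit:" in YAML: its name, and indented under it one key for each argument. drive_tool: Moves the arm, as the interface text tells. Its arguments: {"type":"object","properties":{"motion":{"type":"array","items":{"type":"array"}},"gripper":{"type":"number"}},"required":["motion"]}

```bash
mkdir -p pics; cat > h.py <<'E'
import numpy as np, cv2
from rig import *
def ray_plane(name,u,v,z):
    c=camera_info(name); f=200/np.tan(np.radians(c['fovy'])/2)
    d=np.array([(u-c['cx'])/f,(v-c['cy'])/f,1.]); R=np.array(c['orientation']); o=np.array(c['xyz'])
    w=R@d; return o+w*(z-o[2])/w[2]
def proj(name,p):
    c=camera_info(name); f=200/np.tan(np.radians(c['fovy'])/2)
    q=np.array(c['orientation']).T@(np.array(p)-np.array(c['xyz'])); return q[:2]/q[2]*f+[c['cx'],c['cy']]
E
python3 - <<'E'
from h import *
s=read_state();print(s['position'],s['tcp_rot'],s['time_s'])
for n in('top','side'):
    im=capture(n);cv2.imwrite(f'pics/{n}0.png',im[:,:,::-1]);print(n,camera_info(n))
print(camera_info('wrist'))
E
```

```text
[ 0.2064624  -0.58915419  0.22156654] [[ 9.43826498e-01  3.30441275e-01 -3.25571073e-04]
 [ 3.30441200e-01 -9.43824191e-01  2.12358752e-03]
 [ 3.94439113e-04 -2.11188027e-03 -9.99997692e-01]] 0.0
top {'fovy': 48.16198395482639, 'cx': 324.1983000482406, 'cy': 202.14104832921225, 'xyz': array([0.35772782, 0.01009049, 1.19367567]), 'orientation': array([[ 0.00164817, -0.98153004,  0.19130099],
       [-0.99984573, -0.00496277, -0.01684882],
       [ 0.01748701, -0.19124371, -0.9813868 ]])}
side {'fovy': 51.90597655520678, 'cx': 322.4192564791521, 'cy': 202.14660042667518, 'xyz': array([0.08265678, 0.8644165 , 0.87150045]), 'orientation': array([[-0.86260378, -0.30934426,  0.40027596],
       [-0.50580623,  0.54092702, -0.67198067],
       [-0.00864672, -0.78211514, -0.62307394]])}
{'fovy': 65.70646984690485, 'cx': 319.9697435281942, 'cy': 197.85981985456695, 'T_tool_cam': array([[ 9.24497132e-04, -9.55667011e-01, -2.94448143e-01,
         8.13814557e-02],
       [ 9.99999109e-01,  6.00080681e-04,  1.19212502e-03,
        -8.15859886e-04],
       [-9.62581911e-04, -2.94448983e-01,  9.55666715e-01,
        -1.61406372e-01],
       [ 0.00000000e+00,  0.00000000e+00,  0.00000000e+00,
         1.00000000e+00]])}
```

View pics/top0.png

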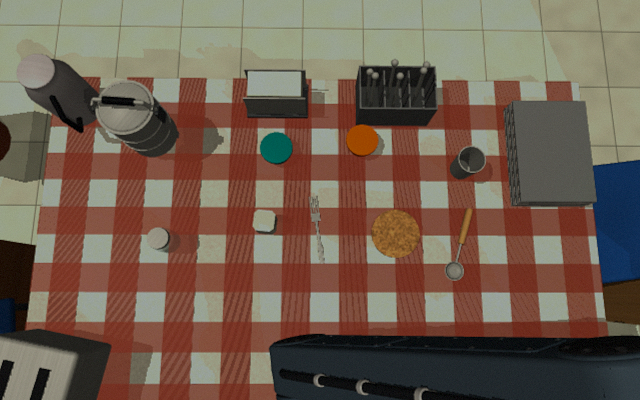

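View pics/side0.png

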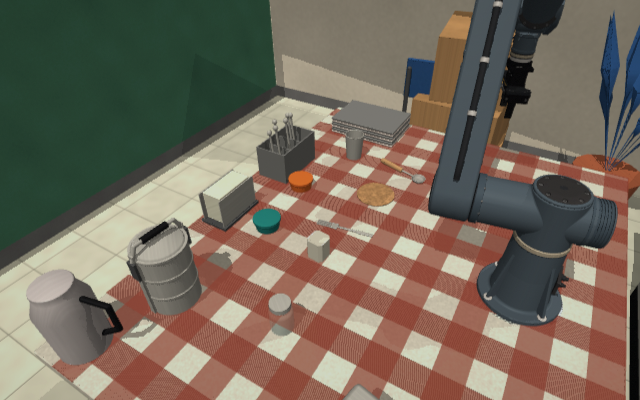

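The top view shows the cup at about (264,220), the fork at (317,225), the coaster at (396,233), the teal box at (276,148) and the jar at (160,240). I'll flip the cup in two 90° turns about the pad line, laying it on a flat between them.

```bash
python3 - <<'E'
from h import *
im=cv2.imread('pics/top0.png');hsv=cv2.cvtColor(im,cv2.COLOR_BGR2HSV)
def big(m,x0,x1,y0,y1):
    k=np.zeros_like(m);k[y0:y1,x0:x1]=m[y0:y1,x0:x1]
    return max(cv2.findContours(k,0,2)[0],key=cv2.contourArea)
c=big(cv2.inRange(hsv,(5,100,60),(25,255,255)),360,430,200,265);e=cv2.fitEllipse(c);print('coaster',e,ray_plane('top',*e[0],.006))
c=big(cv2.inRange(hsv,(75,80,50),(100,255,255)),240,310,120,180);e=cv2.fitEllipse(c);print('teal',ray_plane('top',*e[0],.041))
print('jar',ray_plane('top',158,236,.095),'fork',ray_plane('top',313,197,0),ray_plane('top',321,261,0))
cv2.imwrite('pics/cup.png',cv2.resize(np.hstack([im[195:245,235:295],im[195:245,235:295]*0]) [:, :60],None,fx=10,fy=10,interpolation=2))
print('cup',ray_plane('top',264,218,.066))
E
```

```text
coaster ((389.3712463378906, 233.49839782714844), (74.28665924072266, 90.22844696044922), 85.69880676269531) [ 0.50467127 -0.18478795  0.006     ]
teal [0.73160304 0.12069203 0.041     ]
jar [0.48534059 0.39822783 0.095     ] fork [0.60451768 0.02011661 0.        ] [ 0.43147246 -0.002189    0.        ]
cup [0.5356655  0.14383222 0.066     ]
```

View pics/cup.png

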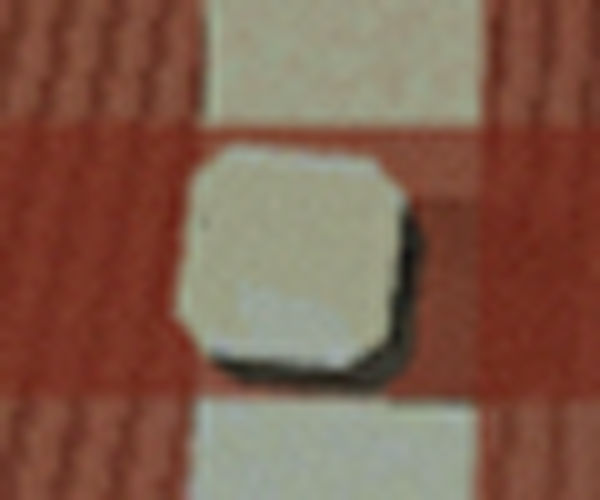

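```bash
cat >> h.py <<'E'
from scipy.spatial.transform import Rotation as Ro
def tool(az,tilt):   # az: azimuth of tool y; tilt + = pointing to +y side (camera up)
    return Ro.from_euler('z',az,degrees=True)*Ro.from_matrix(np.array([[0,1,0],[1,0,0],[0,0,-1.]]))*Ro.from_euler('y',tilt,degrees=True)
def plan(stages,start=None):
    "stages: (grasp point, Rotation); prints per row shift (mm) and turn (rad) in tool axes"
    s=read_state(); p,R=(np.array(s['position']),Ro.from_matrix(s['tcp_rot'])) if start is None else start
    for g,R1 in stages:
        p1=np.array(g)+R1.apply([0,0,.019]); rv=(R.inv()*R1).as_rotvec()
        n=int(np.ceil(max(np.linalg.norm(p1-p)/.045,np.linalg.norm(rv)/.14,1)))
        print('stage n',n,'end tcp',p1.round(3))
        q,Q=p,R
        for i in range(1,n+1):
            Q1=R*Ro.from_rotvec(rv*i/n); q1=p+(p1-p)*i/n
            print((Q.inv().apply(q1-q)*1000).round(0).tolist(),(Q.inv()*Q1).as_rotvec().round(3).tolist()); q,Q=q1,Q1
        p,R=p1,R1
E
python3 - <<'E'
from h import *
print('cup',ray_plane('top',264.3,220.7,.066),'coaster',ray_plane('top',396,233.5,.006))
c=ray_plane('top',264.3,220.7,.066);c[2]=.033
R=tool(-5.5,-40)
hov=c+R.apply([0,0,-.11])
plan([((.42,-.30,.30),tool(-30,0)),((.5,.05,.30),tool(-5.5,0)),(hov,R)])
E
```

```text
cup [0.52872751 0.14288191 0.066     ] coaster [ 0.50473456 -0.20257089  0.006     ]
stage n 9 end tcp [ 0.42  -0.3    0.281]
[33.0, -23.0, -7.0] [-0.0, -0.0, -0.079]
[35.0, -20.0, -7.0] [-0.0, -0.0, -0.079]
[36.0, -17.0, -7.0] [-0.0, -0.0, -0.079]
[37.0, -14.0, -7.0] [-0.0, -0.0, -0.079]
[38.0, -11.0, -7.0] [-0.0, -0.0, -0.079]
[39.0, -8.0, -7.0] [-0.0, -0.0, -0.079]
[40.0, -5.0, -7.0] [-0.0, -0.0, -0.079]
[40.0, -2.0, -7.0] [-0.0, -0.0, -0.079]
[40.0, 1.0, -7.0] [-0.0, -0.0, -0.079]
stage n 8 end tcp [0.5   0.05  0.281]
[43.0, -13.0, 0.0] [0.0, 0.0, -0.053]
[44.0, -11.0, 0.0] [0.0, 0.0, -0.053]
[44.0, -9.0, 0.0] [0.0, 0.0, -0.053]
[44.0, -6.0, 0.0] [0.0, 0.0, -0.053]
[45.0, -4.0, 0.0] [0.0, 0.0, -0.053]
[45.0, -1.0, 0.0] [0.0, 0.0, -0.053]
[45.0, 1.0, 0.0] [0.0, 0.0, -0.053]
[45.0, 3.0, 0.0] [0.0, 0.0, -0.053]
stage n 6 end tcp [0.534 0.201 0.103]
[26.0, 3.0, 30.0] [0.0, -0.116, 0.0]
[29.0, 3.0, 27.0] [-0.0, -0.116, -0.0]
[32.0, 3.0, 23.0] [0.0, -0.116, 0.0]
[34.0, 3.0, 19.0] [-0.0, -0.116, -0.0]
[36.0, 3.0, 15.0] [-0.0, -0.116, 0.0]
[38.0, 3.0, 11.0] [0.0, -0.116, -0.0]
```

Emit:
drive_tool:
  motion:
    - [[33,-23,-7],[0,0,-0.079]]
    - [[35,-20,-7],[0,0,-0.079]]
    - [[36,-17,-7],[0,0,-0.079]]
    - [[37,-14,-7],[0,0,-0.079]]
    - [[38,-11,-7],[0,0,-0.079]]
  gripper: 1

```text
time_s: 0.6
position: [0.3252, -0.4274, 0.2574]
tcp_rot: [[0.742, 0.67, -0.0], [0.67, -0.742, 0.001], [0.0, -0.001, -1.0]]
force: [1.3, -1.1, -0.2]
opening: 1.002
grasp_force: 0.0
```

Emit:
drive_tool:
  motion:
    - [[39,-8,-7],[0,0,-0.079]]
    - [[40,-5,-7],[0,0,-0.079]]
    - [[40,-2,-7],[0,0,-0.079]]
    - [[40,1,-7],[0,0,-0.079]]

```text
time_s: 1.0
position: [0.4199, -0.2982, 0.2855]
tcp_rot: [[0.497, 0.868, -0.0], [0.868, -0.497, 0.001], [0.0, -0.001, -1.0]]
force: [0.9, 0.4, -0.0]
opening: 1.002
grasp_force: 0.0
```

Emit:
drive_tool:
  motion:
    - [[43,-13,0],[0,0,-0.053]]
    - [[44,-11,0],[0,0,-0.053]]
    - [[44,-9,0],[0,0,-0.053]]
    - [[44,-6,0],[0,0,-0.053]]

```text
time_s: 1.4
position: [0.4591, -0.1228, 0.2853]
tcp_rot: [[0.304, 0.953, -0.001], [0.953, -0.304, 0.0], [0.0, -0.001, -1.0]]
force: [1.5, 0.2, -0.1]
opening: 0.997
grasp_force: 0.0
```

Emit:
drive_tool:
  motion:
    - [[45,-4,0],[0,0,-0.053]]
    - [[45,-1,0],[0,0,-0.053]]
    - [[45,1,0],[0,0,-0.053]]
    - [[45,3,0],[0,0,-0.053]]

```text
time_s: 1.8
position: [0.4996, 0.0528, 0.2853]
tcp_rot: [[0.097, 0.995, -0.0], [0.995, -0.097, -0.0], [-0.0, -0.0, -1.0]]
force: [0.9, -0.4, -0.4]
opening: 0.999
grasp_force: 0.0
```

```bash
python3 - <<'E'
from h import *
s=read_state();print(s['position'],s['joint_positions'],s['time_s'])
print(tool(-5.5,0).as_matrix().round(3),np.array(s['tcp_rot']).round(3))
im=capture('wrist');cv2.imwrite('pics/w1.png',im[:,:,::-1])
c=ray_plane('top',264.3,220.7,.066);c[2]=.033
R=tool(-5.5,-40)
plan([(c+R.apply([0,0,-.11]),R)])
E
```

```text
[0.49959214 0.05278935 0.28532622] [-6.73033002e+00  1.63786376e+01  9.47371813e+01 -4.82471906e-03
  6.89100257e+01 -1.18359299e+00] 1.8
[[ 0.096  0.995  0.   ]
 [ 0.995 -0.096  0.   ]
 [ 0.     0.    -1.   ]] [[ 0.097  0.995 -0.   ]
 [ 0.995 -0.097 -0.   ]
 [-0.    -0.    -1.   ]]
stage n 6 end tcp [0.534 0.201 0.103]
[24.0, 3.0, 31.0] [0.0, -0.117, 0.001]
[27.0, 3.0, 28.0] [0.0, -0.117, 0.001]
[30.0, 3.0, 24.0] [0.0, -0.117, 0.001]
[33.0, 3.0, 20.0] [0.0, -0.117, 0.001]
[35.0, 3.0, 16.0] [0.0, -0.117, 0.001]
[37.0, 3.0, 12.0] [0.0, -0.117, 0.001]
```

View pics/w1.png

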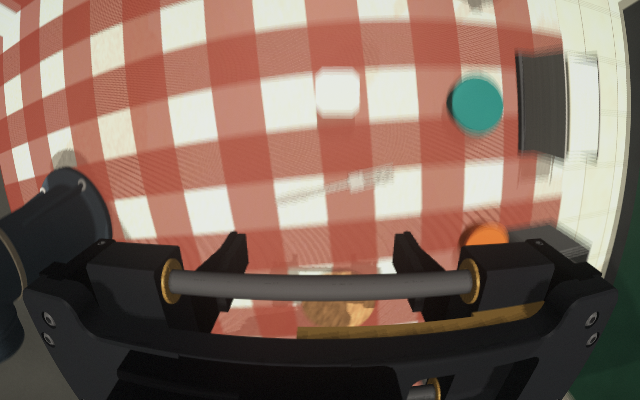

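In the wrist view the cup foot is centred near (338,92) and squared to the gripper. The teal box is at (477,105) and the fork near (340,185). I'll cross-check the cup position before moving in.

```bash
cat >> h.py <<'E'
def wray(u,v,z,s):
    c=camera_info('wrist'); f=200/np.tan(np.radians(c['fovy'])/2)
    a=np.array([u-c['cx'],v-c['cy']]); r=np.hypot(*a); th=r/f
    d=np.r_[a/r*np.sin(th),np.cos(th)]; T=np.array(c['T_tool_cam']); Rm=np.array(s['tcp_rot'])
    o=Rm@T[:3,3]+s['position']; w=Rm@T[:3,:3]@d; return o+w*(z-o[2])/w[2]
E
python3 - <<'E'
from h import *
s=read_state()
im=cv2.imread('pics/w1.png');hsv=cv2.cvtColor(im,cv2.COLOR_BGR2HSV)
print(wray(338,92,.066,s),wray(477,100,.041,s), hsv[92,325:355:10].tolist())
m=cv2.inRange(hsv,(0,0,0),(179,60,255));m[:60]=0;m[125:]=0;m[:,:305]=0;m[:,:]*= (np.arange(640)<363).astype(np.uint8)
c=max(cv2.findContours(m,0,2)[0],key=cv2.contourArea);print(cv2.minAreaRect(c))
for x in(318,358):print(wray(x,92,.066,s))
E
```

```text
[0.53140359 0.1563628  0.066     ] [0.73039207 0.140896   0.041     ] [[43, 8, 234], [43, 8, 234], [40, 10, 234]]
((332.0, 96.5), (55.0, 54.0), 90.0)
[0.50728269 0.15840126 0.066     ]
[0.55573738 0.15466493 0.066     ]
```

Emit:
drive_tool:
  motion:
    - [[24,3,31],[0,-0.117,0]]
    - [[27,3,28],[0,-0.117,0]]
    - [[30,3,24],[0,-0.117,0]]

```text
time_s: 2.15
position: [0.5164, 0.1212, 0.193]
tcp_rot: [[0.094, 0.995, -0.032], [0.933, -0.1, -0.346], [-0.348, 0.003, -0.938]]
force: [0.6, -0.8, 0.2]
opening: 0.998
grasp_force: 0.0
```

Emit:
drive_tool:
  motion:
    - [[33,3,20],[0,-0.117,0]]
    - [[35,3,16],[0,-0.117,0]]
    - [[37,3,12],[0,-0.117,0]]
    - [[0,0,0],[0,0,0]]

```text
time_s: 2.55
position: [0.5269, 0.1949, 0.089]
tcp_rot: [[0.058, 0.995, -0.075], [0.756, -0.093, -0.648], [-0.652, -0.019, -0.758]]
force: [-0.8, -1.5, -2.1]
opening: 0.998
grasp_force: 0.0
```

```bash
python3 - <<'E'
from h import *
s=read_state();print(s['position'],s['joint_positions'],s['time_s'])
im=capture('wrist');cv2.imwrite('pics/w2.png',im[:,:,::-1])
R=tool(-5.5,-40);plan([((.529,.143,.033),R)])
E
```

```text
[0.52693382 0.19494642 0.08897996] [ 26.08946643  48.80660286  81.63228922 -34.2702051   77.0782963
  47.26276085] 2.55
stage n 3 end tcp [0.528 0.131 0.018]
[1.0, 2.0, 33.0] [-0.003, 0.004, 0.003]
[1.0, 2.0, 33.0] [-0.003, 0.004, 0.003]
[1.0, 2.0, 33.0] [-0.003, 0.004, 0.003]
```

View pics/w2.png

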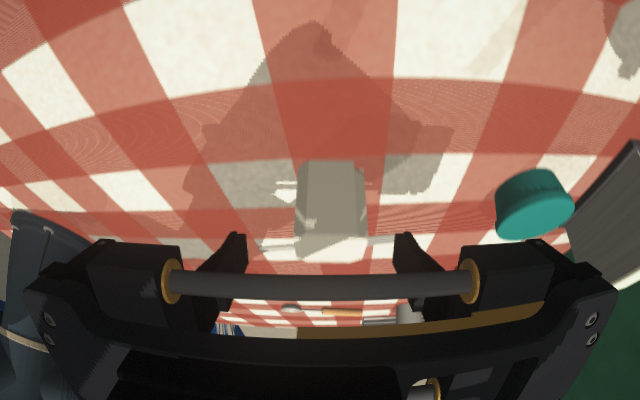

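```bash
python3 - <<'E'
from h import *
s=read_state();print(s['position'],s['time_s'])
for u,v,z in((331,163,0),(303,163,0),(359,163,0),(333,235,.066),(334,262,.066)):print(u,v,wray(u,v,z,s).round(4))
# check on teal top ellipse
im=cv2.imread('pics/w2.png');hsv=cv2.cvtColor(im,cv2.COLOR_BGR2HSV)
for u,v in((532,222),):print('teal top',wray(u,v,.041,s))
cv2.imwrite('pics/w2c.png',cv2.resize(im[140:290,240:420],None,fx=4,fy=4,interpolation=2))
E
```

```text
[0.52832162 0.19297187 0.09461885] 2.6
331 163 [0.5328 0.1555 0.    ]
303 163 [0.5092 0.1574 0.    ]
359 163 [0.5566 0.1539 0.    ]
333 235 [0.5337 0.1535 0.066 ]
334 262 [0.5314 0.0961 0.066 ]
teal top [0.73714754 0.10331348 0.041     ]
```

View pics/w2c.png

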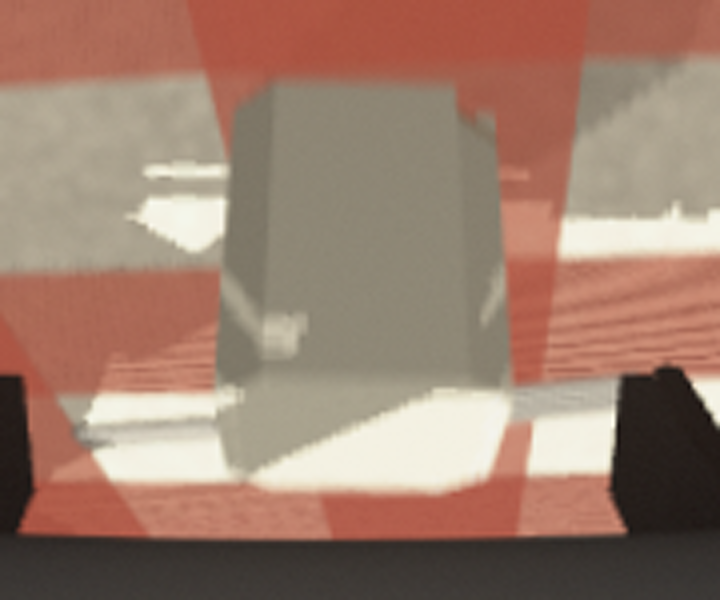

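The cup is between the fingers in the wrist view: near foot edge at row 234, far foot edge at row 262, columns about 295–366. The chip is on the bevel at upper right. The arm was still settling, so I'll let it rest and measure again.

Emit:
drive_tool:
  motion:
    - [[0,0,0],[0,0,0]]
    - [[0,0,0],[0,0,0]]
    - [[0,0,0],[0,0,0]]

```text
time_s: 2.9
position: [0.5333, 0.191, 0.1066]
tcp_rot: [[0.081, 0.995, -0.061], [0.761, -0.101, -0.64], [-0.643, 0.006, -0.766]]
force: [-0.4, 0.3, 0.2]
opening: 1.001
grasp_force: 0.0
```

```bash
python3 - <<'E'
from h import *
s=read_state();print(s['position'],np.round(s['tcp_rot'],3),s['time_s'])
im=capture('wrist')[:,:,::-1];cv2.imwrite('pics/w3.png',im)
old=cv2.imread('pics/w2.png')
_,v,_,l=cv2.minMaxLoc(cv2.matchTemplate(np.ascontiguousarray(im),old[158:230,292:370],cv2.TM_CCOEFF_NORMED));d=np.array(l)-[292,158];print(v,d)
f=lambda u,v,z:print(u,v,wray(u+d[0],v+d[1],z,s).round(4))
f(308,160.5,0);f(354,160.5,0);f(332,234,.066);f(332,262.5,.066)
f(295,240,.066);f(367,237,.066)
E
```

```text
[0.53327419 0.19095837 0.10660832] [[ 0.081  0.995 -0.061]
 [ 0.761 -0.101 -0.64 ]
 [-0.643  0.006 -0.766]] 2.9
0.6859123706817627 [-10 -20]
308 160.5 [0.5136 0.1725 0.    ]
354 160.5 [0.5517 0.1684 0.    ]
332 234 [0.532  0.1632 0.066 ]
332 262.5 [0.5273 0.1137 0.066 ]
295 240 [0.5035 0.1572 0.066 ]
367 237 [0.5575 0.1557 0.066 ]
```

```bash
python3 - <<'E'
from h import *
plan([((.530,.142,.034),tool(-6,-40))])
E
```

```text
stage n 3 end tcp [0.529 0.13  0.019]
[3.0, 0.0, 35.0] [0.002, 0.0, -0.0]
[3.0, 1.0, 35.0] [0.002, 0.0, -0.0]
[3.0, 1.0, 35.0] [0.002, 0.0, -0.0]
```

Emit:
drive_tool:
  motion:
    - [[4,1,30],[0,0,0]]
    - [[3,1,30],[0,0,0]]
    - [[2,0,25],[0,0,0]]
    - [[0,0,12],[0,0,0]]
    - [[0,0,8],[0,0,0]]

```text
time_s: 3.45
position: [0.5283, 0.1301, 0.0177]
tcp_rot: [[0.078, 0.995, -0.064], [0.76, -0.1, -0.642], [-0.645, 0.002, -0.764]]
force: [0.4, 0.7, 0.4]
opening: 0.997
grasp_force: 0.0
```

Emit:
drive_tool:
  motion:
    - [[0,0,0],[0,0,0]]
    - [[0,0,0],[0,0,0]]
    - [[0,0,0],[0,0,0]]

```text
time_s: 3.75
position: [0.5287, 0.1319, 0.0176]
tcp_rot: [[0.076, 0.995, -0.062], [0.76, -0.098, -0.642], [-0.645, 0.002, -0.764]]
force: [0.5, 0.5, 0.2]
opening: 1.002
grasp_force: 0.0
```

Emit:
drive_tool:
  motion:
    - [[0,0,0],[0,0,0]]
    - [[0,0,0],[0,0,0]]
    - [[0,0,0],[0,0,0]]
    - [[0,0,0],[0,0,0]]
    - [[0,0,0],[0,0,0]]
  gripper: 0

```text
time_s: 4.25
position: [0.5278, 0.1311, 0.0166]
tcp_rot: [[0.075, 0.995, -0.064], [0.76, -0.099, -0.643], [-0.646, -0.0, -0.764]]
force: [0.1, -0.2, 0.1]
opening: 0.63
grasp_force: 0.0
```

Emit:
drive_tool:
  motion:
    - [[0,0,0],[0,0,0]]
    - [[0,0,0],[0,0,0]]
    - [[0,0,0],[0,0,0]]
    - [[0,0,0],[0,0,0]]
    - [[0,0,0],[0,0,0]]

```text
time_s: 4.75
position: [0.5278, 0.1311, 0.0166]
tcp_rot: [[0.075, 0.995, -0.064], [0.76, -0.099, -0.642], [-0.646, -0.0, -0.764]]
force: [0.2, 0.1, 0.1]
opening: 0.622
grasp_force: 30.0
```

```bash
python3 - <<'E'
from h import *
s=read_state();print(s['opening'],s['grasp_force'],s['force'],s['moment'],s['joint_positions'])
plan([((.530,.142,.10),tool(-6,-40)),((.52,.142,.10),tool(-6,50))])
E
```

```text
0.6224153648957623 29.99966619011957 [0.17312038 0.07790753 0.12295173] [ 0.46791991 -0.1412309  -0.03764033] [ 20.8654161   53.20392479  87.89990121 -39.36654806  65.59496865
  51.91022324]
stage n 2 end tcp [0.529 0.13  0.085]
[-23.0, 1.0, -26.0] [0.002, 0.002, 0.002]
[-23.0, 1.0, -26.0] [0.002, 0.002, 0.002]
stage n 12 end tcp [0.522 0.156 0.088]
[2.0, -1.0, -2.0] [-0.0, 0.131, 0.0]
[2.0, -1.0, -1.0] [-0.0, 0.131, -0.0]
[2.0, -1.0, -1.0] [0.0, 0.131, 0.0]
[2.0, -1.0, -1.0] [-0.0, 0.131, -0.0]
[2.0, -1.0, -1.0] [-0.0, 0.131, -0.0]
[2.0, -1.0, -0.0] [0.0, 0.131, 0.0]
[2.0, -1.0, -0.0] [0.0, 0.131, -0.0]
[2.0, -1.0, 0.0] [-0.0, 0.131, 0.0]
[2.0, -1.0, 1.0] [-0.0, 0.131, 0.0]
[2.0, -1.0, 1.0] [-0.0, 0.131, -0.0]
[2.0, -1.0, 1.0] [0.0, 0.131, 0.0]
[2.0, -1.0, 1.0] [0.0, 0.131, -0.0]
```

Emit:
drive_tool:
  motion:
    - [[-10,0,-12],[0,0,0]]
    - [[-15,0,-18],[0,0,0]]
    - [[-12,0,-15],[0,0,0]]
    - [[-8,0,-8],[0,0,0]]
    - [[0,0,0],[0,0,0]]

```text
time_s: 5.25
position: [0.5288, 0.1313, 0.0883]
tcp_rot: [[0.078, 0.995, -0.061], [0.761, -0.099, -0.642], [-0.644, 0.004, -0.765]]
force: [-0.2, 0.1, -1.4]
opening: 0.619
grasp_force: 30.0
```

Emit:
drive_tool:
  motion:
    - [[2,0,-1],[0,0.06,0]]
    - [[2,0,-1],[0,0.1,0]]
    - [[2,0,-1],[0,0.1,0]]
    - [[2,0,-1],[0,0.1,0]]
    - [[2,0,-1],[0,0.1,0]]

```text
time_s: 5.75
position: [0.5284, 0.1421, 0.0851]
tcp_rot: [[0.096, 0.995, -0.024], [0.967, -0.099, -0.235], [-0.236, -0.001, -0.972]]
force: [-0.6, -0.5, -1.2]
opening: 0.619
grasp_force: 30.0
```

Emit:
drive_tool:
  motion:
    - [[2,0,0],[0,0.1,0]]
    - [[2,0,0],[0,0.1,0]]
    - [[2,0,0],[0,0.1,0]]
    - [[2,0,0],[0,0.1,0]]
    - [[2,0,0],[0,0.1,0]]

```text
time_s: 6.25
position: [0.5293, 0.1517, 0.0849]
tcp_rot: [[0.095, 0.995, 0.025], [0.961, -0.098, 0.257], [0.259, -0.0, -0.966]]
force: [-0.9, 0.4, -2.7]
opening: 0.617
grasp_force: 30.0
```

Emit:
drive_tool:
  motion:
    - [[2,0,0],[0,0.1,0]]
    - [[2,0,1],[0,0.1,0]]
    - [[2,0,1],[0,0.1,0]]
    - [[2,0,1],[0,0.1,0]]
    - [[0,0,0],[0,0,0]]

```text
time_s: 6.75
position: [0.5303, 0.1583, 0.0835]
tcp_rot: [[0.084, 0.995, 0.06], [0.787, -0.103, 0.608], [0.611, -0.004, -0.791]]
force: [0.1, 0.6, -0.9]
opening: 0.62
grasp_force: 30.0
```

Emit:
drive_tool:
  motion:
    - [[0,0,0],[0,0,0]]
    - [[0,0,0],[0,0,0]]
    - [[0,0,0],[0,0,0]]

```text
time_s: 7.05
position: [0.5306, 0.1612, 0.0859]
tcp_rot: [[0.076, 0.995, 0.06], [0.788, -0.097, 0.608], [0.611, 0.001, -0.792]]
force: [0.1, 0.2, -2.0]
opening: 0.619
grasp_force: 30.0
```

```bash
python3 - <<'E'
from h import *
s=read_state();print(s['opening'],s['grasp_force'],s['force'],s['position'],s['joint_positions'])
im=capture('side');cv2.imwrite('pics/s2.png',cv2.resize(im[130:310,220:460,::-1],None,fx=3,fy=3))
plan([((.52,.142,.10),tool(-6,50)),((.52,.142,.03),tool(-6,50))])
E
```

```text
0.6186454445839767 29.99967402739003 [ 0.06238798  0.2195693  -1.95269237] [0.53057322 0.16118492 0.08591528] [-15.23374918  40.85779037 106.37656094  49.50223078  52.35879133
 -47.71008425]
stage n 2 end tcp [0.522 0.156 0.088]
[-2.0, -4.0, -2.0] [-0.002, 0.108, 0.003]
[-1.0, -4.0, -3.0] [-0.002, 0.108, 0.003]
stage n 2 end tcp [0.522 0.156 0.018]
[-27.0, 0.0, 22.0] [0.0, 0.0, 0.0]
[-27.0, 0.0, 22.0] [0.0, 0.0, 0.0]
```

View pics/s2.png

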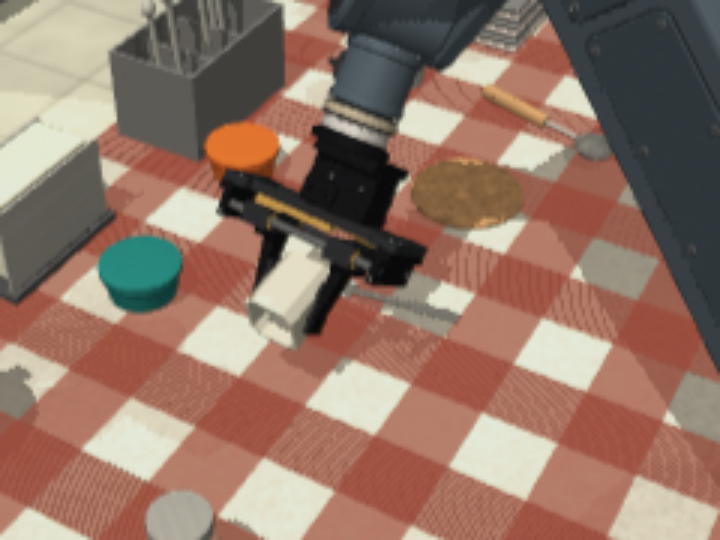

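The side view shows the cup held with its mouth toward +y. It is still about 12° short of horizontal, and the fork is undisturbed. I'll finish the turn and lower it.

Emit:
drive_tool:
  motion:
    - [[-1,0,-1],[0,0.072,0]]
    - [[-1,0,-1],[0,0.072,0]]
    - [[-1,0,-1],[0,0.072,0]]
    - [[0,0,0],[0,0,0]]
    - [[0,0,0],[0,0,0]]

```text
time_s: 7.6
position: [0.5303, 0.1563, 0.0857]
tcp_rot: [[0.064, 0.995, 0.075], [0.64, -0.099, 0.762], [0.766, -0.0, -0.643]]
force: [-0.5, 0.1, -2.6]
opening: 0.62
grasp_force: 30.0
```

Emit:
drive_tool:
  motion:
    - [[-15,0,13],[0,0,0]]
    - [[-15,0,13],[0,0,0]]
    - [[-12,0,10],[0,0,0]]
    - [[0,0,0],[0,0,0]]
    - [[0,0,0],[0,0,0]]

```text
time_s: 8.1
position: [0.5303, 0.1576, 0.0311]
tcp_rot: [[0.062, 0.995, 0.075], [0.639, -0.097, 0.763], [0.767, 0.0, -0.642]]
force: [-0.2, -0.8, -1.7]
opening: 0.622
grasp_force: 30.0
```

```bash
python3 - <<'E'
from h import *
s=read_state();R=Ro.from_matrix(s['tcp_rot']);g=s['position']-R.apply([0,0,.019]);print(s['force'],g,np.round(s['tcp_rot'],3))
plan([((g[0],g[1],.0275),tool(-6,50))])
E
```

```text
[-0.24225558 -0.81895219 -1.66902291] [0.52890695 0.14308364 0.04327773] [[ 0.062  0.995  0.075]
 [ 0.639 -0.097  0.763]
 [ 0.767  0.    -0.642]]
stage n 1 end tcp [0.53  0.158 0.015]
[-12.0, 0.0, 10.0] [-0.005, -0.001, 0.005]
```

Emit:
drive_tool:
  motion:
    - [[-5.4,0,4.5],[0,0,0]]
    - [[-4.6,0,3.8],[0,0,0]]
    - [[0,0,0],[0,0,0]]
    - [[0,0,0],[0,0,0]]

```text
time_s: 8.5
position: [0.5303, 0.1568, 0.0174]
tcp_rot: [[0.064, 0.995, 0.076], [0.638, -0.099, 0.763], [0.767, -0.0, -0.642]]
force: [0.9, -0.5, -1.7]
opening: 0.619
grasp_force: 30.0
```

Emit:
drive_tool:
  motion:
    - [[-0.8,0,0.6],[0,0,0]]
    - [[-0.8,0,0.6],[0,0,0]]
    - [[0,0,0],[0,0,0]]
    - [[0,0,0],[0,0,0]]

```text
time_s: 8.9
position: [0.5304, 0.1566, 0.0157]
tcp_rot: [[0.063, 0.995, 0.076], [0.638, -0.099, 0.763], [0.767, 0.0, -0.641]]
force: [-0.5, -0.6, 2.2]
opening: 0.618
grasp_force: 30.0
```

Emit:
drive_tool:
  motion:
    - [[-0.8,0,0.6],[0,0,0]]
    - [[0,0,0],[0,0,0]]
    - [[0,0,0],[0,0,0]]

```text
time_s: 9.2
position: [0.5305, 0.1566, 0.0158]
tcp_rot: [[0.063, 0.995, 0.077], [0.637, -0.099, 0.764], [0.768, 0.001, -0.64]]
force: [-1.5, -3.4, 7.7]
opening: 0.621
grasp_force: 30.0
```

Emit:
drive_tool:
  motion:
    - [[0,0,0],[0,0,0]]
    - [[0,0,0],[0,0,0]]
    - [[0,0,0],[0,0,0]]
    - [[0,0,0],[0,0,0]]
    - [[0,0,0],[0,0,0]]
  gripper: 1

```text
time_s: 9.7
position: [0.5302, 0.1567, 0.0142]
tcp_rot: [[0.064, 0.995, 0.075], [0.639, -0.099, 0.763], [0.767, -0.0, -0.642]]
force: [-0.3, 0.6, 0.2]
opening: 0.962
grasp_force: 0.0
```

Emit:
drive_tool:
  motion:
    - [[0,0,-15],[0,0,0]]
    - [[0,0,-30],[0,0,0]]
    - [[0,0,-35],[0,0,0]]
    - [[0,0,-30],[0,0,0]]

```text
time_s: 10.1
position: [0.5218, 0.0709, 0.0862]
tcp_rot: [[0.064, 0.995, 0.076], [0.639, -0.099, 0.763], [0.766, 0.0, -0.642]]
force: [0.4, -0.3, 0.4]
opening: 0.998
grasp_force: 0.0
```

```bash
python3 - <<'E'
from h import *
s=read_state();print(s['opening'],s['force'],s['position'])
c=np.array([.5295,.141,.027]);h=lambda t,d:(c+tool(-6,t).apply([0,0,-d]),tool(-6,t))
im=capture('side');cv2.imwrite('pics/s3.png',cv2.resize(im[170:290,260:420,::-1],None,fx=4,fy=4))
print('cup centre expected',proj('side',c))
plan([h(20,.12),h(-10,.12),h(-40,.11)])
E
```

```text
0.9978220987192493 [ 0.39384166 -0.26628077  0.37962088] [0.52183068 0.07086376 0.08624275]
cup centre expected [318.19755421 247.32119877]
stage n 4 end tcp [0.526 0.107 0.122]
[13.0, -1.0, 2.0] [0.001, -0.13, 0.001]
[13.0, -1.0, 0.0] [0.001, -0.13, 0.001]
[13.0, -1.0, -1.0] [0.001, -0.13, 0.001]
[13.0, -1.0, -3.0] [0.001, -0.13, 0.001]
stage n 4 end tcp [0.531 0.158 0.126]
[13.0, -0.0, 3.0] [0.0, -0.131, 0.0]
[13.0, 0.0, 2.0] [-0.0, -0.131, -0.0]
[13.0, -0.0, 0.0] [0.0, -0.131, -0.0]
[13.0, -0.0, -2.0] [0.0, -0.131, 0.0]
stage n 4 end tcp [0.536 0.199 0.097]
[11.0, 0.0, 6.0] [-0.0, -0.131, 0.0]
[12.0, 0.0, 4.0] [-0.0, -0.131, -0.0]
[12.0, -0.0, 2.0] [-0.0, -0.131, -0.0]
[13.0, 0.0, 1.0] [0.0, -0.131, 0.0]
```

View pics/s3.png

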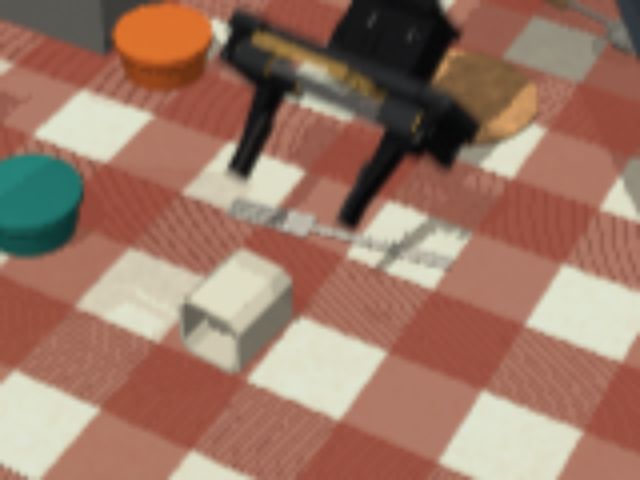

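The cup lies flat, mouth toward +y, centred near (319,248) against a predicted (318,247). Next is the regrasp from the other side.

Emit:
drive_tool:
  motion:
    - [[13,-1,2],[0,-0.13,0]]
    - [[13,-1,0],[0,-0.13,0]]
    - [[13,-1,-1],[0,-0.13,0]]
    - [[13,-1,-3],[0,-0.13,0]]

```text
time_s: 10.55
position: [0.522, 0.1117, 0.1208]
tcp_rot: [[0.095, 0.995, 0.036], [0.935, -0.101, 0.34], [0.342, 0.002, -0.94]]
force: [-0.5, 1.2, -0.7]
opening: 0.997
grasp_force: 0.0
```

Emit:
drive_tool:
  motion:
    - [[13,0,3],[0,-0.131,0]]
    - [[13,0,2],[0,-0.131,0]]
    - [[13,0,0],[0,-0.131,0]]
    - [[13,0,-2],[0,-0.131,0]]

```text
time_s: 10.95
position: [0.527, 0.1635, 0.1264]
tcp_rot: [[0.099, 0.995, -0.015], [0.981, -0.1, -0.165], [-0.165, 0.002, -0.986]]
force: [-0.1, -0.2, -0.0]
opening: 0.999
grasp_force: 0.0
```

Emit:
drive_tool:
  motion:
    - [[11,0,6],[0,-0.131,0]]
    - [[12,0,4],[0,-0.131,0]]
    - [[12,0,2],[0,-0.131,0]]
    - [[13,0,1],[0,-0.131,0]]

```text
time_s: 11.35
position: [0.5312, 0.2048, 0.0965]
tcp_rot: [[0.077, 0.995, -0.062], [0.768, -0.099, -0.633], [-0.636, 0.001, -0.772]]
force: [0.4, 0.4, -0.4]
opening: 0.997
grasp_force: 0.0
```

Emit:
drive_tool:
  motion:
    - [[0,0,0],[0,0,0]]
    - [[0,0,0],[0,0,0]]
    - [[0,0,0],[0,0,0]]

```text
time_s: 11.65
position: [0.5309, 0.203, 0.0966]
tcp_rot: [[0.077, 0.995, -0.064], [0.771, -0.1, -0.628], [-0.632, -0.001, -0.775]]
force: [-0.3, -0.5, 0.2]
opening: 1.003
grasp_force: 0.0
```

```bash
python3 - <<'E'
from h import *
c=np.array([.5295,.141,.029]);R=tool(-6,-40);print(read_state()['position'])
plan([(c+R.apply([0,0,-.05]),R),(c,R)])
E
```

```text
[0.53089531 0.20303314 0.09659125]
stage n 2 end tcp [0.532 0.161 0.053]
[-2.0, 2.0, 30.0] [0.001, -0.007, 0.002]
[-2.0, 3.0, 30.0] [0.001, -0.007, 0.002]
stage n 2 end tcp [0.528 0.129 0.014]
[0.0, 0.0, 25.0] [0.0, 0.0, 0.0]
[-0.0, -0.0, 25.0] [0.0, 0.0, 0.0]
```

Emit:
drive_tool:
  motion:
    - [[-2,2,30],[0,-0.007,0]]
    - [[-2,2,30],[0,-0.007,0]]
    - [[0,0,25],[0,0,0]]
    - [[0,0,17],[0,0,0]]
    - [[0,0,8],[0,0,0]]

```text
time_s: 12.15
position: [0.5271, 0.1282, 0.0142]
tcp_rot: [[0.078, 0.995, -0.067], [0.762, -0.103, -0.639], [-0.643, -0.001, -0.766]]
force: [-0.4, -0.1, 0.7]
opening: 0.999
grasp_force: 0.0
```

Emit:
drive_tool:
  motion:
    - [[0,0,0],[0,0,0]]
    - [[0,0,0],[0,0,0]]
    - [[0,0,0],[0,0,0]]

```text
time_s: 12.45
position: [0.5283, 0.1315, 0.0145]
tcp_rot: [[0.076, 0.995, -0.062], [0.763, -0.098, -0.639], [-0.642, 0.001, -0.767]]
force: [-0.4, 0.5, -1.1]
opening: 1.002
grasp_force: 0.0
```

Emit:
drive_tool:
  motion:
    - [[0,0,0],[0,0,0]]
    - [[0,0,0],[0,0,0]]
    - [[0,0,0],[0,0,0]]
    - [[0,0,0],[0,0,0]]
    - [[0,0,0],[0,0,0]]
  gripper: 0

```text
time_s: 12.95
position: [0.5273, 0.1311, 0.0133]
tcp_rot: [[0.074, 0.995, -0.064], [0.762, -0.098, -0.64], [-0.643, -0.002, -0.766]]
force: [0.4, -0.5, -0.1]
opening: 0.629
grasp_force: 1.0
```

Emit:
drive_tool:
  motion:
    - [[0,0,0],[0,0,0]]
    - [[0,0,0],[0,0,0]]
    - [[0,0,0],[0,0,0]]
    - [[0,0,0],[0,0,0]]
    - [[0,0,0],[0,0,0]]

```text
time_s: 13.45
position: [0.5274, 0.131, 0.0133]
tcp_rot: [[0.075, 0.995, -0.064], [0.762, -0.099, -0.64], [-0.643, -0.001, -0.766]]
force: [0.5, 0.2, -0.1]
opening: 0.616
grasp_force: 30.0
```

```bash
python3 - <<'E'
from h import *
s=read_state();R=Ro.from_matrix(s['tcp_rot']);g=s['position']-R.apply([0,0,.019]);print(s['opening'],s['grasp_force'],g)
t=np.degrees(np.arctan2(s['tcp_rot'][2][0],-s['tcp_rot'][2][2]));print('tilt',t)
plan([(g+[0,0,.1],R),((.515,-.03,.13),tool(-6,t+45)),((.505,-.203,.13),tool(-6,t+90)),((.505,-.203,.05),tool(-6,t+90))])
E
```

```text
0.6156797376818169 29.99004756093086 [0.52861152 0.14319254 0.02782682]
tilt -40.00818011771576
stage n 3 end tcp [0.527 0.131 0.113]
[-21.0, -0.0, -26.0] [0.0, -0.0, -0.0]
[-21.0, -0.0, -26.0] [0.0, 0.0, 0.0]
[-21.0, -0.0, -26.0] [0.0, 0.0, 0.0]
stage n 6 end tcp [ 0.515 -0.028  0.111]
[-20.0, 1.0, 17.0] [0.0, 0.131, 0.001]
[-22.0, 1.0, 15.0] [0.0, 0.131, 0.001]
[-24.0, 1.0, 12.0] [0.0, 0.131, 0.001]
[-25.0, 1.0, 8.0] [0.0, 0.131, 0.001]
[-26.0, 1.0, 5.0] [0.0, 0.131, 0.001]
[-27.0, 1.0, 2.0] [0.0, 0.131, 0.001]
stage n 6 end tcp [ 0.507 -0.189  0.118]
[-27.0, 1.0, -3.0] [-0.0, 0.131, 0.0]
[-26.0, 1.0, -7.0] [0.0, 0.131, -0.0]
[-25.0, 1.0, -10.0] [0.0, 0.131, -0.0]
[-23.0, 1.0, -13.0] [0.0, 0.131, 0.0]
[-21.0, 1.0, -16.0] [-0.0, 0.131, -0.0]
[-19.0, 1.0, -19.0] [0.0, 0.131, 0.0]
stage n 2 end tcp [ 0.507 -0.189  0.038]
[-31.0, 0.0, 26.0] [0.0, 0.0, 0.0]
[-31.0, 0.0, 26.0] [0.0, 0.0, 0.0]
```

Emit:
drive_tool:
  motion:
    - [[-10,0,-12],[0,0,0]]
    - [[-20,0,-25],[0,0,0]]
    - [[-21,0,-26],[0,0,0]]
    - [[-12,0,-15],[0,0,0]]

```text
time_s: 13.85
position: [0.5285, 0.133, 0.1165]
tcp_rot: [[0.076, 0.995, -0.062], [0.763, -0.098, -0.639], [-0.642, 0.001, -0.767]]
force: [0.3, -0.0, -1.1]
opening: 0.619
grasp_force: 30.0
```

Emit:
drive_tool:
  motion:
    - [[-10,0,8],[0,0.065,0]]
    - [[-10,1,8],[0,0.066,0]]
    - [[-22,1,15],[0,0.131,0]]
    - [[-24,1,12],[0,0.131,0]]
    - [[-25,1,8],[0,0.131,0]]

```text
time_s: 14.35
position: [0.5211, 0.0273, 0.1126]
tcp_rot: [[0.095, 0.995, -0.016], [0.981, -0.097, -0.169], [-0.169, 0.0, -0.986]]
force: [0.6, -0.2, -1.3]
opening: 0.617
grasp_force: 30.0
```

Emit:
drive_tool:
  motion:
    - [[-26,1,5],[0,0.131,0]]
    - [[-27,1,2],[0,0.131,0]]
    - [[-27,1,-3],[0,0.131,0]]
    - [[-26,1,-7],[0,0.131,0]]
    - [[-25,1,-10],[0,0.131,0]]

```text
time_s: 14.85
position: [0.5126, -0.0991, 0.1173]
tcp_rot: [[0.091, 0.995, 0.037], [0.899, -0.098, 0.428], [0.429, -0.005, -0.903]]
force: [-0.2, 0.2, -2.3]
opening: 0.617
grasp_force: 30.0
```

Emit:
drive_tool:
  motion:
    - [[-23,1,-13],[0,0.131,0]]
    - [[-21,1,-16],[0,0.131,0]]
    - [[-10,0,-10],[0,0.066,0]]
    - [[-9,1,-9],[0,0.065,0]]
    - [[0,0,0],[0,0,0]]

```text
time_s: 15.35
position: [0.5076, -0.1809, 0.1199]
tcp_rot: [[0.075, 0.995, 0.07], [0.67, -0.102, 0.735], [0.738, -0.009, -0.675]]
force: [-0.9, -0.2, -2.1]
opening: 0.624
grasp_force: 30.0
```

Emit:
drive_tool:
  motion:
    - [[0,0,0],[0,0,0]]
    - [[0,0,0],[0,0,0]]
    - [[0,0,0],[0,0,0]]

```text
time_s: 15.65
position: [0.5079, -0.1756, 0.1222]
tcp_rot: [[0.071, 0.995, 0.065], [0.67, -0.096, 0.736], [0.739, -0.008, -0.674]]
force: [0.8, -0.3, -1.6]
opening: 0.617
grasp_force: 30.0
```

```bash
python3 - <<'E'
from h import *
s=read_state();R=Ro.from_matrix(s['tcp_rot']);g=s['position']-R.apply([0,0,.019]);print(s['opening'],s['grasp_force'],s['force'],g,s['joint_positions'])
im=capture('side');a=im[100:240,300:460,::-1];cv2.imwrite('pics/s4.png',cv2.resize(a,None,fx=4,fy=4))
o=np.array(cv2.imread('pics/side0.png'));hsv=cv2.cvtColor(o,cv2.COLOR_BGR2HSV)
m=cv2.inRange(hsv,(8,90,60),(25,255,255));m[:175]=0;m[212:]=0;m[:,:350]=0;m[:,400:]=0
e=cv2.fitEllipse(max(cv2.findContours(m,0,2)[0],key=cv2.contourArea));print(e,ray_plane('side',*e[0],.006))
plan([((.505,-.203,.055),tool(-6,50))])
E
```

```text
0.6167072080775946 29.989715843825024 [ 0.8243815  -0.32863072 -1.59196882] [ 0.50664383 -0.18957362  0.13499314] [-49.5019921   45.83696047  88.63978803  32.03767613  84.08807561
 -58.52636529]
((376.616943359375, 192.2589111328125), (31.052993774414062, 41.6458625793457), 80.77527618408203) [ 0.50289658 -0.21026299  0.006     ]
stage n 2 end tcp [ 0.507 -0.189  0.043]
[-34.0, 0.0, 22.0] [-0.006, 0.021, -0.0]
[-34.0, 0.0, 21.0] [-0.006, 0.021, -0.0]
```

View pics/s4.png

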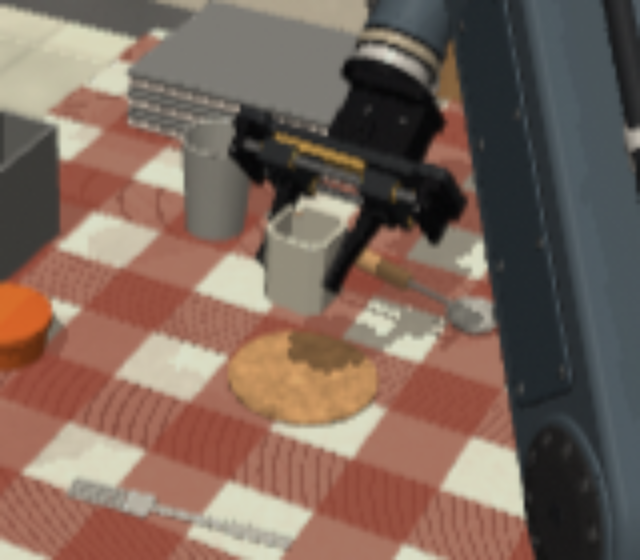

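The cup is mouth-up above the coaster, whose centre is near (376,194). Now I'll straighten the last 2.5° and lower it.

Emit:
drive_tool:
  motion:
    - [[-20,0,12],[-0.006,0.021,0]]
    - [[-22,0,14],[-0.006,0.021,0]]
    - [[-18,0,11],[0,0,0]]
    - [[-8,0,6],[0,0,0]]
    - [[0,0,0],[0,0,0]]

```text
time_s: 16.2
position: [0.5061, -0.1882, 0.0413]
tcp_rot: [[0.07, 0.994, 0.08], [0.637, -0.106, 0.764], [0.768, -0.002, -0.641]]
force: [-0.4, -0.3, -1.6]
opening: 0.618
grasp_force: 30.0
```

Emit:
drive_tool:
  motion:
    - [[0,0,0],[0,0,0]]
    - [[0,0,0],[0,0,0]]
    - [[0,0,0],[0,0,0]]

```text
time_s: 16.5
position: [0.5067, -0.1894, 0.0429]
tcp_rot: [[0.068, 0.994, 0.082], [0.639, -0.107, 0.762], [0.766, 0.001, -0.643]]
force: [0.8, -0.5, -2.4]
opening: 0.619
grasp_force: 30.0
```

```bash
python3 - <<'E'
from h import *
s=read_state();R=Ro.from_matrix(s['tcp_rot']);g=s['position']-R.apply([0,0,.019]);print(s['force'],g)
plan([((.505,-.203,.044),tool(-6,50))])
E
```

```text
[ 0.80784913 -0.52827541 -2.44630915] [ 0.50518134 -0.20388348  0.05515336]
stage n 1 end tcp [ 0.507 -0.189  0.032]
[-8.0, -0.0, 8.0] [0.002, -0.0, -0.001]
```

Emit:
drive_tool:
  motion:
    - [[-4.6,0,3.8],[0,0,0]]
    - [[-3,0,2.5],[0,0,0]]
    - [[0,0,0],[0,0,0]]
    - [[0,0,0],[0,0,0]]

```text
time_s: 16.9
position: [0.5062, -0.1892, 0.0319]
tcp_rot: [[0.07, 0.994, 0.082], [0.638, -0.107, 0.763], [0.767, -0.001, -0.641]]
force: [0.2, -0.3, -1.8]
opening: 0.622
grasp_force: 30.0
```

Emit:
drive_tool:
  motion:
    - [[-0.8,0,0.6],[0,0,0]]
    - [[0,0,0],[0,0,0]]
    - [[0,0,0],[0,0,0]]

```text
time_s: 17.2
position: [0.5063, -0.1894, 0.0311]
tcp_rot: [[0.069, 0.994, 0.082], [0.638, -0.107, 0.762], [0.767, -0.001, -0.642]]
force: [0.0, 1.0, -1.5]
opening: 0.623
grasp_force: 30.0
```

Emit:
drive_tool:
  motion:
    - [[-0.8,0,0.6],[0,0,0]]
    - [[0,0,0],[0,0,0]]
    - [[0,0,0],[0,0,0]]

```text
time_s: 17.5
position: [0.5063, -0.1894, 0.0301]
tcp_rot: [[0.069, 0.994, 0.082], [0.638, -0.107, 0.762], [0.767, -0.001, -0.642]]
force: [-0.7, -0.1, -1.0]
opening: 0.62
grasp_force: 30.0
```

Emit:
drive_tool:
  motion:
    - [[-0.8,0,0.6],[0,0,0]]
    - [[0,0,0],[0,0,0]]
    - [[0,0,0],[0,0,0]]

```text
time_s: 17.8
position: [0.5063, -0.1894, 0.0299]
tcp_rot: [[0.069, 0.994, 0.082], [0.637, -0.107, 0.763], [0.767, -0.0, -0.641]]
force: [-0.2, -0.5, 4.2]
opening: 0.621
grasp_force: 30.0
```

Emit:
drive_tool:
  motion:
    - [[0,0,0],[0,0,0]]
    - [[0,0,0],[0,0,0]]
    - [[0,0,0],[0,0,0]]
    - [[0,0,0],[0,0,0]]
    - [[0,0,0],[0,0,0]]
  gripper: 1

```text
time_s: 18.3
position: [0.5063, -0.1894, 0.0289]
tcp_rot: [[0.07, 0.994, 0.082], [0.638, -0.107, 0.762], [0.767, -0.001, -0.642]]
force: [0.2, -0.2, 0.6]
opening: 0.96
grasp_force: 0.0
```

Emit:
drive_tool:
  motion:
    - [[0,0,0],[0,0,0]]
    - [[0,0,-10],[0,0,0]]
    - [[0,0,-25],[0,0,0]]
    - [[0,0,-35],[0,0,0]]
    - [[0,0,-35],[0,0,0]]

```text
time_s: 18.8
position: [0.4974, -0.2705, 0.0975]
tcp_rot: [[0.07, 0.994, 0.081], [0.638, -0.107, 0.763], [0.767, -0.001, -0.642]]
force: [-0.3, -1.9, 0.1]
opening: 0.996
grasp_force: 0.0
```

Emit:
drive_tool:
  motion:
    - [[0,0,-20],[0,0,0]]
    - [[0,0,0],[0,0,0]]
    - [[0,0,0],[0,0,0]]
    - [[0,0,0],[0,0,0]]

```text
time_s: 19.2
position: [0.4955, -0.2832, 0.1087]
tcp_rot: [[0.07, 0.994, 0.08], [0.636, -0.107, 0.764], [0.768, -0.003, -0.64]]
force: [-0.7, -0.2, -0.8]
opening: 1.0
grasp_force: 0.0
```

```bash
python3 - <<'E'
from h import *
a=capture('side')[100:240,300:460,::-1];b=capture('top')[180:320,340:500,::-1]
cv2.imwrite('pics/end.png',cv2.resize(np.hstack([a,b]),None,fx=2.5,fy=2.5)); print(read_state()['force'])
E
```

```text
[0.77853937 0.33721052 0.06091162]
```

View pics/end.png

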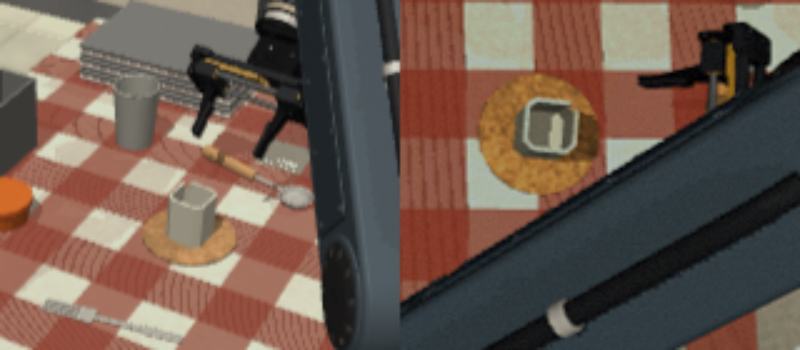

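Both views show the cup upright and mouth-up inside the coaster, with the gripper clear and the fork and spoon in place.

```bash
python3 -c "
from rig import hand_in
print(hand_in())"
```

```text
the job is handed in; nothing more can be done
None
```

The cup now stands mouth-up on the cork coaster with its foot fully on the cork, the other things look undisturbed, and I handed the job in at about 19 s of the 54 s allowed.

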